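Bring the culture dish under the magnifier

ROBOT

A 6-joint arm with a two-finger parallel gripper is mounted at the origin on the work surface. World frame = base frame: x ahead of the robot, y to its left, z up, the work surface at z = 0. Lengths are in m, angles in rad, forces in N, time in s.
With the tool pointing down it reaches from about 0.3 to 0.825 m from the base axis. Payload 5.4 kg.
Tool frame: the origin (TCP) lies at the centre of the arm's flange, where the gripper is bolted on; the fingertips stand 190 mm ahead of it and the grasp point (between the pads) lies 171 mm ahead of it (robot.nose_length is the distance from the TCP to the fingertips, in m); z points along the fingers, y is the direction in which the jaws open and shut (so a half turn about z gives the same grasp; the last joint's range is limited). The gripper opens to 92 mm and grips with 3 to 60 N. Pads are 20 mm wide; open, the fingers measure 128 mm over their backs; the gripper's body (75 mm by 189 mm) begins 69 mm behind the grasp point.
Start: joints at [0.925, 0.158, 1.597, -0, 1.386, -0.21], TCP at [0.243, 0.521, 0.405] pointing down, gripper open.
Joint ranges: [-2.91, 2.91], [-0.94, 2.29], [0.18, 2.7], [-1.29, 4.43], [0.17, 2.64], [-3, 3]. Speed limits (rad/s): [2.57, 2.57, 3.14, 3.14, 3.14, 3.14].

INTERFACE

Orientations are given as a unit quaternion [w, x, y, z].
In Python, from station import robot, imaging, workorder gives the robot as it stands.
- The arm moves only by the tool step_arm, never from a script. Its argument "deltas" is a list of rows, each a list of 2 entries, a list of its own where there are three numbers: the shift along the tool's x, y, z in m, then the turn about the tool's z in degrees. In form: [[[x, y, z], roll], ...]. A call has 1 to 20 rows; each row shifts and turns the pose as measured when the row begins, along the tool's axes as they then stand; what a row does not reach is not made up. A row lasts 1/12 s, in which the tool goes at most 41.7 mm and 7.16 degrees, less where a joint would pass 70% of its speed; a pose out of reach is approached as far as the arm can. A call with a gripper value outside its range is refused whole. "claw" is the opening in per cent of the stroke, from 0 (shut) to 100 (fully open), set as the call begins (left out, the last holds). The fingers move at their own pace and stop on an object; "squeeze" is the grip in N (left out, the last holds). Time passes only in rows, so rows that do not move let the fingers close. It gives the time, the measured TCP pose, the force and the opening at its end, in the units of the state.
- robot.observe(): the state, without advancing time (a new reading comes with each control period).
- imaging.capture(name): name is "scene" or "top"; returns the picture (384x512x3 uint8, red, green, blue); there is no depth.
- imaging.calibration(name): a dict with "intrinsics" (3x3 intrinsics, pixels), "R" (3x3) and "t" (3): a world point X has camera coordinates R X + t. Camera axes: x right, y down, z forward; pixel columns grow to the right and rows downward; lengths in m; the calibration is good to about 2 mm. A picture is of the moment at which its call begins. calibration takes no time and is no camera call.
- workorder.job_done(): hands the job in, once; it reports no verdict.
The state is a dict: "time_s": time; "q": joint angles; "qvel": joint speeds; "tau": joint torques, N m; "tcp_pos": TCP position; "tcp_rot": TCP orientation; "contact_force": force on the tool from outside, world axes, zero at the start; "ft_torque": the same for the moment, N m; "grip_width": finger opening in m.
Only numpy, scipy, OpenCV 4.12 (cv2) and the standard library are available. Lean on these libraries where they do the work, as an engineer would, in place of code of your own. Each camera call takes 0.05 s, during which the arm holds its last target.

TASK

Push with a fingertip on the turntable's spokes to turn it, either way round, until the round culture dish is centred over the lit window of the light box. Then push the magnifier's arm round with a fingertip until its lens is centred over the dish. Pick nothing up, do not touch the dish itself, and leave everything else on the table where it is.

Things in the scene. Friction and masses are not known exactly. Their poses are not given: they have to be found in the camera images.
- hub (a point): centre of the four-armed turntable, on its upright axis, 44 mm above the table at mid-height of its arms. Aluminium hub 64 mm across, 52 mm high, with a 26 mm black cap to 64 mm. Below it a fixed foot 180 mm across and 12 mm high; a 70 mm wide beam, as high, runs from it under the light box to the magnifier post
- window (a point): centre of the round white lit window (60 mm across) in the top of the black light box (84 x 84 mm, 30 mm high, fixed); 135 mm from the turntable's axis, 33 mm above the table. The holders pass over it
- dish: the covered culture dish, round, cream-coloured with a clear lid, 50 mm wide and 14.5 mm high; it lies loose in one of the four holders (2 mm play) and is carried round by it. Origin: centre of its underside, 41 mm above the table
- holder (a point): floor centre of the holder with the dish: 135 mm from the turntable's axis, 41 mm above the table, x axis outward. The four arms are alike, 90 degrees apart: a level spoke 16 mm wide and 12 mm thick, 38 to 50 mm above the table, free from 32 to 104 mm from the axis, then a round open-topped holder 62 mm wide, rim 48 mm above the table
- tray: bystander: empty square white weighing tray, 34 mm wide and 9 mm high, loose in the holder opposite the dish. Origin: centre of its underside
- tray_holder (a point): centre of the floor of the holder opposite the dish, in which the tray lies
- post (a point): the magnifier's upright swing axis, on top of the steel post (22 mm thick), 85 mm above the table, 255 mm from the turntable's axis on the line from it through the window's centre
- lens (a point): centre of the magnifier's round lens (78 mm across over its black rim, 10 mm thick), 85 mm above the table, 120 mm from the post's axis. A level aluminium arm, 12 mm wide and 10 mm thick, 80 to 90 mm above the table, runs straight from the post to the lens and is free from 15 mm to 81 mm from the post's axis
- magnifier (a joint): swing about the post (rad): 0 when the arm points at the turntable's axis, lens over the window; grows as the lens swings clockwise, seen from above, out to the robot's side; parked at 0.95 to 1.55, free on past 0 to -0.7. Light steady friction (about 1 N half-way along the arm) keeps it where it is left
- jar: bystander: lidded specimen jar, 60 mm wide, 70 mm high; origin at the centre of its underside
- dropper: bystander: small amber dropper bottle, 36 mm wide, 75 mm high; origin at the centre of its underside
- slidebox: bystander: flat box for slides, 102 x 87 x 34 mm; origin at the centre of its underside
- dishes: bystander: stack of two small dishes on the table, 50 mm wide, 28 mm high; origin at the centre of its underside
- counter: bystander: black tally counter with four keys, 50 x 90 x 36 mm; origin at the centre of its underside
- spatula: bystander: thin steel lab spatula lying on the table, 152 mm long, 14 mm wide, 6 mm high; origin at its middle
- turntable (a joint): turn of the turntable (rad), 0 at the start wherever it stands, growing anticlockwise seen from above. It turns either way without stops; a light steady friction (about 1 N on a spoke) keeps it where it is left
Things that resemble listed ones, but are neither listed nor needed, are in the scene too. What is shaped like the dish but blue is not meant.

How it is judged:
On the way, in this order (a step that is already met when the one before it is completed fails the run):
1. the dish is at rest over the lit window, the magnifier not yet over it (horizontal distance between dish and window below 0.01 m and velocity of joint turntable between -0.08 and 0.08 rad/s and horizontal distance between lens and window above 0.04 m), for 0.3 s.
2. the lens is over the dish, which is still over the window (horizontal distance between dish and window below 0.01 m and horizontal distance between lens and dish below 0.01 m and horizontal distance between lens and window below 0.015 m), for 0.2 s.
At the end, for the whole second after the job is handed in: The dish, in its holder, is within 10 mm of the window's centre and the lens within 10 mm of the dish's centre (seen from above) and 15 mm of the window's; turntable and magnifier are at rest (all of step 2 and distance between dish and holder below 0.007 m and distance between tray and tray_holder below 0.016 m and velocity of joint turntable between -0.05 and 0.05 rad/s and velocity of joint magnifier between -0.05 and 0.05 rad/s); the robot touches nothing.
It fails at once if the dish is touched by the robot (contact force between any of the fingers, the arm and dish above 0.5 N).
It fails at once if the dish is lifted or knocked out of its holder (distance between dish and holder above 0.012 m).
It fails at once if the weighing tray is lifted or knocked out of its holder (distance between tray and tray_holder above 0.02 m).
It fails at once if a bystander on the table is moved by more than 20 mm (distance of any of jar, dropper, slidebox, dishes, counter, spatula from where it was at the start of the episode above 0.02 m).
It also fails if it takes over 54 s, if anything falls off the work surface, if the arm or the gripper's body presses on something with over 40 N, if the wrist force passes 120 N, or if a joint passes its speed limit or range.

## Working session

There is one attempt and no reset: what is moved stays moved. The work goes in short steps, Python scripts to look and compute and a tool call to move; the robot and the scene stay as the last step left them, time stands still between calls to the robot, and variables do not carry over. Pictures are saved under pics/ and viewed, and the job is handed in when it is done.

Besides the shell and the picture viewer there is one more tool, called after "Emit:" as a command line: name --argument value ..., lists and objects as JSON in quotes. step_arm: Moves the arm, as the interface text tells. Its arguments: {"type":"object","properties":{"deltas":{"type":"array","items":{"type":"array"}},"claw":{"type":"number"},"squeeze":{"type":"number"}},"required":["deltas"]}

```bash
ls; mkdir -p pics
python3 - <<'E'
from station import robot, imaging, workorder
import cv2
s=robot.observe(); print(s['time_s'],s['tcp_pos'],s['tcp_rot'],s['grip_width'],robot.nose_length)
for n in ['scene','top']:
    im=imaging.capture(n); cv2.imwrite(f'pics/{n}0.png',im[:,:,::-1]); c=imaging.calibration(n); print(n,c)
E
```

```text
pics
0.0 [0.24256658 0.52102935 0.40372813] [-4.09128642e-04  2.16174858e-01  9.76354203e-01 -8.56027685e-04] 0.09172888149682543 0.1901
scene {'intrinsics': array([[417.66868836,   0.        , 259.93144537],
       [  0.        , 417.66868836, 196.42616384],
       [  0.        ,   0.        ,   1.        ]]), 'R': array([[ 0.25546252,  0.96672867,  0.01321322],
       [ 0.81415548, -0.20773336, -0.54221555],
       [-0.52143049,  0.14927337, -0.84013553]]), 't': array([-0.10805138, -0.44845317,  1.40168813])}
top {'intrinsics': array([[439.22887416,   0.        , 243.25248091],
       [  0.        , 439.22887416, 186.96164682],
       [  0.        ,   0.        ,   1.        ]]), 'R': array([[-0.01824976, -0.9998232 , -0.00452886],
       [-0.99900022,  0.01841925, -0.04073438],
       [ 0.0408106 ,  0.00378094, -0.99915975]]), 't': array([-0.04743883,  0.56958326,  1.10796413])}
```

View pics/top0.png

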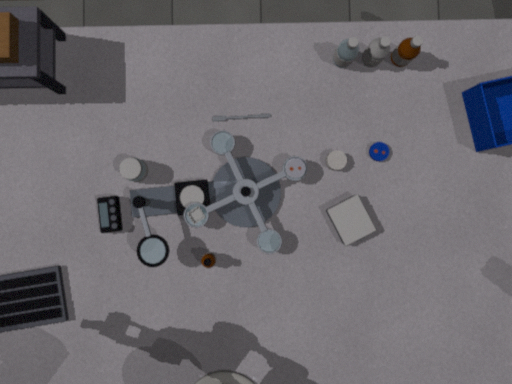

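View pics/scene0.png

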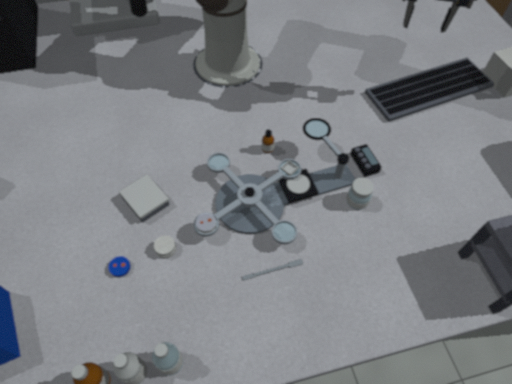

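```bash
cat > h.py <<'E'
import numpy as np, cv2
from station import robot, imaging, workorder
def ray(n,uv,z):
    c=imaging.calibration(n); K,R,t=map(np.array,(c['intrinsics'],c['R'],c['t']))
    d=R.T@np.linalg.solve(K,[uv[0],uv[1],1.]); o=-R.T@t
    return (o+d*(z-o[2])/d[2])
def proj(n,X):
    c=imaging.calibration(n); p=c['intrinsics']@(c['R']@np.array(X)+c['t']); return p[:2]/p[2]
E
python3 - <<'E'
import cv2
a=cv2.imread('pics/top0.png')[110:290,80:330]; cv2.imwrite('pics/top0z.png',cv2.resize(a,None,fx=3.2,fy=3.2,interpolation=cv2.INTER_CUBIC))
a=cv2.imread('pics/scene0.png')[100:260,180:400]; cv2.imwrite('pics/scene0z.png',cv2.resize(a,None,fx=3.6,fy=3.6,interpolation=cv2.INTER_CUBIC))
E
```

```text
(no output)
```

View pics/top0z.png

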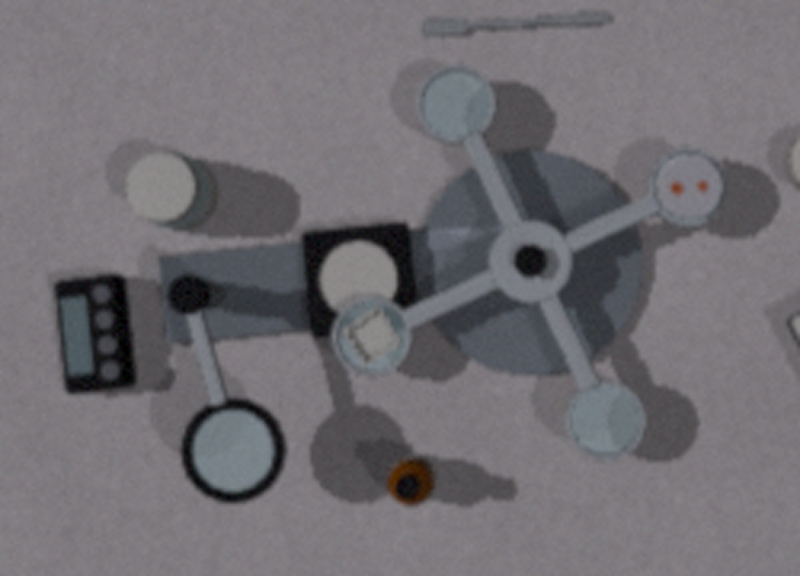

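View pics/scene0z.png

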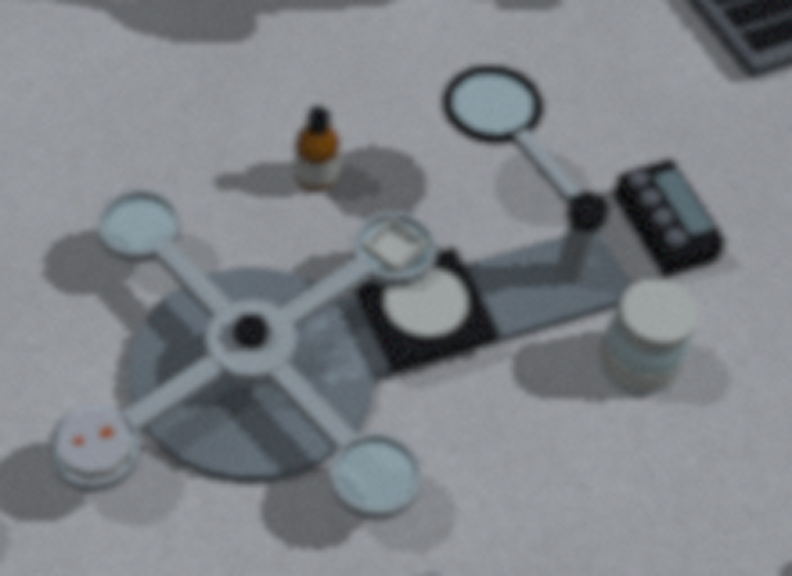

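Run:
```python
from h import *
f=lambda x,y:((x+.5)/3.2-.5+80,(y+.5)/3.2-.5+110)
g=lambda x,y:((x+.5)/3.6-.5+180,(y+.5)/3.6-.5+100)
P={}
for n,T,z,S in [('hubcap',(531,261),.064,(251,330)),('post',(190,293),.095,(587,210)),('lens',(233,450),.09,(493,103)),('trayH',(371,335),.048,(397,245)),('hA',(457,104),.048,(375,475)),('hB',(606,419),.048,(139,224)),('dish',(688,187),.0555,(95,437)),('win',(360,278),.033,(427,301))]:
    P[n]=ray('top',f(*T),z)[:2]; print(n,P[n].round(4),ray('scene',g(*S),z)[:2].round(4))
for c in [(305,237),(408,225),(415,326),(316,335)]: print('box',ray('top',f(*c),.03)[:2].round(4))
h=P['hubcap']
for k in P:
    d=P[k]-h; print(k,np.hypot(*d).round(4),np.degrees(np.arctan2(d[1],d[0])).round(1))
d=P['lens']-P['post'];print(np.hypot(*d),np.degrees(np.arctan2(d[1],d[0])))
for n,c,z in [('dropper',(411,482),.075),('jar',(160,186),.07),('counter',(95,333),.036)]: print(n,ray('top',f(*c),z)[:2])
for n,c,z in [('dropper',(318,115),.075),('jar',(657,312),.07)]: print(n,ray('scene',g(*c),z)[:2])
print(ray('top',(337,160),.028),ray('top',(351,220),.034))
```

```text
hubcap [ 0.556  -0.0636] [ 0.5612 -0.0648]
post [0.5361 0.1881] [0.5409 0.1864]
lens [0.4199 0.1586] [0.4246 0.1566]
trayH [0.5019 0.0605] [0.5045 0.06  ]
hA [ 0.6791 -0.0086] [ 0.6839 -0.0103]
hB [ 0.4343 -0.1188] [ 0.4389 -0.1199]
dish [ 0.6108 -0.1849] [ 0.6133 -0.1856]
win [0.5462 0.0701] [0.5483 0.0707]
box [0.5792 0.1132]
box [0.5871 0.0323]
box [0.5079 0.028 ]
box [0.5023 0.1055]
hubcap 0.0 0.0
post 0.2525 94.5
lens 0.2605 121.5
trayH 0.1353 113.6
hA 0.1348 24.1
hB 0.1337 -155.6
dish 0.1331 -65.7
win 0.1341 94.2
0.11985013378056691 -165.7425781477805
dropper [0.39232327 0.02904745]
jar [0.61779719 0.21620005]
counter [0.5070908 0.2766423]
dropper [0.39121002 0.03005165]
jar [0.62048218 0.21292047]
[ 0.63144936 -0.29491271  0.028     ] [ 0.48053616 -0.32439158  0.034     ]
```

```bash
cat >> h.py <<'E'
from scipy.spatial.transform import Rotation as Ro
HUB=np.array([.558,-.064]); 
def rot():
    s=robot.observe(); q=s['tcp_rot']; return np.array(s['tcp_pos']),Ro.from_quat([q[1],q[2],q[3],q[0]]).as_matrix()
def sup(n,R): return .010*abs(n@R[:2,0])+.018*abs(n@R[:2,1])
def spoke(th,r,R,gap=0,c=HUB,hw=.008):  # finger centre pushing ccw on spoke at world angle th deg
    t=np.radians(th);e=np.array([np.cos(t),np.sin(t)]);n=np.array([-e[1],e[0]])
    return c+r*e-n*(hw+sup(n,R)+gap)
def rows(P,p=None):
    p0,R=rot(); p=p0 if p is None else p
    for w in P:
        w=np.array(w); print(np.round(R.T@(w-p)*1000,0).astype(int).tolist(),w.round(3)); p=w
E
python3 - <<'E'
from h import *
p,R=rot(); print(R.round(3))
s=spoke(204.3,.075,R,.018)
rows([[*s,.404],[*s,.226]])
E
```

```text
[[-0.907  0.422 -0.001]
 [ 0.422  0.907 -0.001]
 [ 0.    -0.002 -1.   ]]
[-450, -424, 0] [ 0.471 -0.054  0.404]
[0, 0, 178] [ 0.471 -0.054  0.226]
```

Emit:
step_arm --deltas '[[[-0.025,-0.0235,0],0],[[-0.025,-0.0235,0],0],[[-0.025,-0.0235,0],0],[[-0.025,-0.0235,0],0],[[-0.025,-0.0235,0],0],[[-0.025,-0.0235,0],0],[[-0.025,-0.0235,0],0],[[-0.025,-0.0235,0],0],[[-0.025,-0.0235,0],0],[[-0.025,-0.0235,0],0],[[-0.025,-0.0235,0],0],[[-0.025,-0.0235,0],0],[[-0.025,-0.0235,0],0],[[-0.025,-0.0235,0],0],[[-0.025,-0.0235,0],0],[[-0.025,-0.0235,0],0],[[-0.025,-0.0235,0],0],[[-0.025,-0.0235,0],0]]' --claw 0 --squeeze 10

```text
time_s: 1.6
tcp_pos: [0.4766, -0.074, 0.3964]
tcp_rot: [-0.004, 0.211, 0.978, -0.002]
contact_force: [0.6, -0.2, 0.3]
grip_width: 0.0007
```

Run:
```python
from h import *
p,R=rot(); print(p,R.round(3),robot.observe()['grip_width'],robot.observe()['q'])
s=spoke(204.3,.075,R,.018)
rows([[*s,.404],[*s,.226]])
```

```text
[ 0.47658179 -0.07395483  0.39643009] [[-0.911  0.412 -0.009]
 [ 0.412  0.911 -0.003]
 [ 0.007 -0.006 -1.   ]] 0.0006645976519923491 [-0.40341707 -0.07685801  1.85620437 -0.00641375  1.36970934 -1.54839542]
[14, 16, -8] [ 0.471 -0.053  0.404]
[-1, 1, 178] [ 0.471 -0.053  0.226]
```

Emit:
step_arm --deltas '[[[0.013,0.017,0],0],[[0,0,0],0],[[0,0,0.03],0],[[0,0,0.03],0],[[0,0,0.03],0],[[0,0,0.03],0],[[0,0,0.02],0],[[0,0,0.005],0],[[0,0,0],0]]'

```text
time_s: 2.35
tcp_pos: [0.4718, -0.0612, 0.2457]
tcp_rot: [-0.003, 0.214, 0.977, -0.004]
contact_force: [-0.4, 0.8, 0.9]
grip_width: 0.0005
```

Run:
```python
from h import *
cv2.imwrite('pics/t1.png',imaging.capture('top')[:,:,::-1]);im=imaging.capture('scene')[:,:,::-1];cv2.imwrite('pics/s1.png',cv2.resize(im[100:260,180:400],None,fx=3.6,fy=3.6))
p,R=rot(); print(p)
s=spoke(204.3,.075,R,.018)
rows([[*s,.226]])
```

```text
[ 0.47257003 -0.06150189  0.24745682]
[5, 7, 21] [ 0.471 -0.054  0.226]
```

View pics/s1.png

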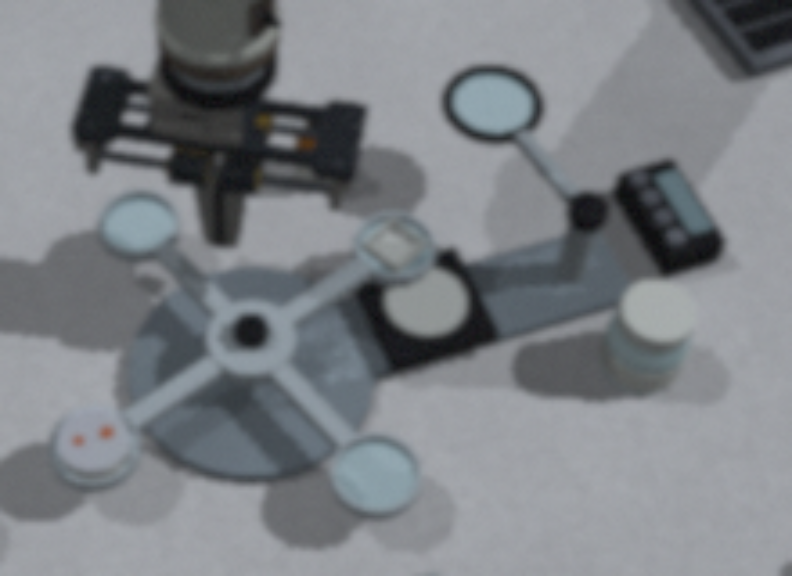

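Emit:
step_arm --deltas '[[[0.004,0.005,0.012],0],[[0,0,0.009],0],[[0,0,0.003],0],[[0,0,0],0]]'

```text
time_s: 2.78
tcp_pos: [0.4743, -0.0565, 0.2289]
tcp_rot: [0.005, 0.214, 0.977, -0.006]
contact_force: [0.7, -0.9, -0.3]
grip_width: 0.0003
```

Run:
```python
from h import *
p,R=rot(); print(p)
rows([[*spoke(a,.075,R),.226] for a in np.arange(199.3,245,5)])
```

```text
[ 0.4743099  -0.05649875  0.22890286]
[-6, -4, 3] [ 0.478 -0.062  0.226]
[-3, -7, 0] [ 0.478 -0.07   0.226]
[-4, -6, 0] [ 0.48  -0.077  0.226]
[-5, -6, 0] [ 0.481 -0.085  0.226]
[-6, -6, 0] [ 0.484 -0.092  0.226]
[-6, -5, 0] [ 0.488 -0.099  0.226]
[-7, -4, 0] [ 0.492 -0.106  0.226]
[-7, -4, 0] [ 0.497 -0.113  0.226]
[-8, -3, 0] [ 0.503 -0.118  0.226]
[-8, -2, 0] [ 0.509 -0.124  0.226]
```

Emit:
step_arm --deltas '[[[-0.006,-0.004,0.001],0],[[-0.003,-0.007,0],0],[[-0.004,-0.006,0],0],[[-0.005,-0.006,0],0],[[-0.006,-0.006,0],0],[[-0.006,-0.005,0],0],[[-0.007,-0.004,0],0],[[-0.007,-0.004,0],0],[[-0.008,-0.003,0],0],[[-0.008,-0.002,0],0]]'

```text
time_s: 3.62
tcp_pos: [0.5125, -0.1321, 0.2315]
tcp_rot: [0.006, 0.215, 0.977, -0.005]
contact_force: [-1.6, 2.4, 0.7]
grip_width: 0.0008
```

Run:
```python
from h import *
im=imaging.capture('scene')[:,:,::-1];cv2.imwrite('pics/s2.png',cv2.resize(im[100:260,180:400],None,fx=3.6,fy=3.6))
p,R=rot(); print(p)
rows([[*spoke(a,.075,R),.226] for a in np.arange(234.3,305,5)])
```

```text
[ 0.51363913 -0.13309969  0.23195383]
[24, 12, 5] [ 0.497 -0.113  0.226]
[-8, -3, 0] [ 0.503 -0.118  0.226]
[-8, -2, 0] [ 0.509 -0.124  0.226]
[-6, -1, 0] [ 0.513 -0.127  0.226]
[-5, -1, 0] [ 0.518 -0.131  0.226]
[-5, -1, 0] [ 0.522 -0.134  0.226]
[-6, 0, 0] [ 0.527 -0.136  0.226]
[-6, 0, 0] [ 0.533 -0.139  0.226]
[-6, 1, 0] [ 0.538 -0.141  0.226]
[-6, 1, 0] [ 0.544 -0.142  0.226]
[-6, 2, 0] [ 0.55  -0.143  0.226]
[-6, 2, 0] [ 0.557 -0.144  0.226]
[-6, 3, 0] [ 0.563 -0.144  0.226]
[-6, 3, 0] [ 0.57  -0.143  0.226]
[-6, 4, 0] [ 0.577 -0.142  0.226]
```

View pics/s2.png

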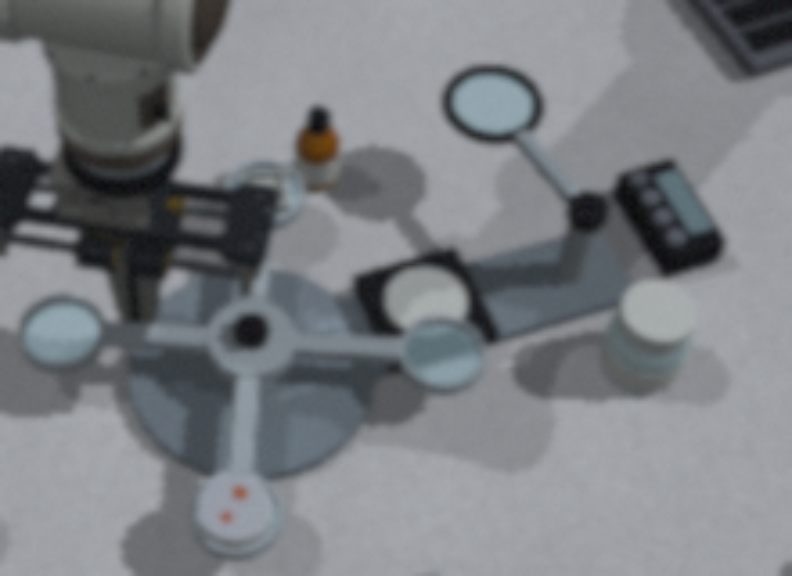

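Emit:
step_arm --deltas '[[[-0.006,0.001,0.003],0],[[-0.006,0.001,0.002],0],[[-0.006,0.001,0.001],0],[[-0.006,0.001,0.001],0],[[-0.006,0.002,0],0],[[-0.006,0.002,0],0],[[-0.006,0.003,0],0],[[-0.006,0.003,0],0],[[-0.006,0.004,0],0],[[-0.006,0.004,0],0]]'

```text
time_s: 4.5
tcp_pos: [0.5832, -0.1387, 0.2238]
tcp_rot: [0.005, 0.214, 0.977, -0.006]
contact_force: [-1.7, -0.4, -0.6]
grip_width: 0.0006
```

Run:
```python
from h import *
im=imaging.capture('scene')[:,:,::-1];cv2.imwrite('pics/s3.png',cv2.resize(im[100:260,180:400],None,fx=3.6,fy=3.6))
p,R=rot(); print(p)
rows([[*spoke(a,.075,R),.227] for a in np.arange(299.3,366,5)])
```

```text
[ 0.58434545 -0.13856641  0.22422658]
[11, -10, -3] [ 0.57  -0.143  0.227]
[-6, 4, 0] [ 0.577 -0.142  0.227]
[-5, 5, 0] [ 0.583 -0.14   0.227]
[-5, 5, 0] [ 0.59  -0.138  0.227]
[-5, 6, 0] [ 0.597 -0.134  0.227]
[-4, 6, 0] [ 0.603 -0.13   0.227]
[-3, 7, 0] [ 0.609 -0.125  0.227]
[-3, 7, 0] [ 0.614 -0.12   0.227]
[-2, 6, 0] [ 0.619 -0.115  0.227]
[-2, 6, 0] [ 0.623 -0.111  0.227]
[-1, 6, 0] [ 0.627 -0.105  0.227]
[-1, 7, 0] [ 0.63  -0.1    0.227]
[0, 7, 0] [ 0.633 -0.093  0.227]
[1, 7, 0] [ 0.635 -0.087  0.227]
```

View pics/s3.png

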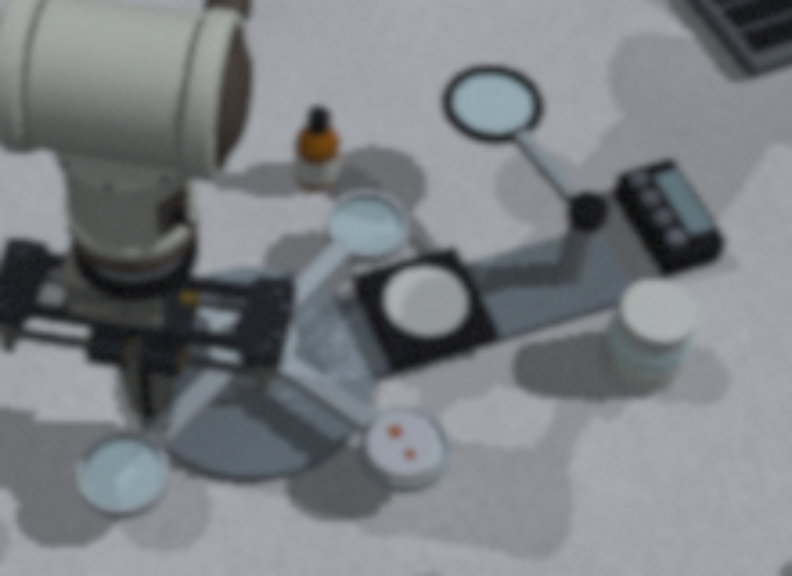

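```bash
cat >> h.py <<'E'
g=lambda x,y:((x+.5)/3.6-.5+180,(y+.5)/3.6-.5+100)
E
python3 - <<'E'
from h import *
hs=ray('scene',g(251,330),.064)[:2]
for n,c,z in [('win',(426,301),.033),('dish',(405,441),.0555)]:
    x=ray('scene',g(*c),z)[:2]; d=x-hs; print(n,x,np.hypot(*d),np.degrees(np.arctan2(d[1],d[0])))
E
```

```text
win [0.54808614 0.06998978] 0.13539395616499536 95.54590219820408
dish [0.66790782 0.01500064] 0.13325224548751727 36.77305651917707
```

Emit:
step_arm --deltas '[[[-0.005,0.005,-0.001],0],[[-0.005,0.006,0],0],[[-0.004,0.006,0],0],[[-0.003,0.006,0],0],[[-0.003,0.006,0],0],[[-0.002,0.005,0],0],[[-0.001,0.004,0],0],[[0,0.002,0],0]]'

```text
time_s: 5.22
tcp_pos: [0.6267, -0.109, 0.2256]
tcp_rot: [0.007, 0.214, 0.977, -0.007]
contact_force: [-0.9, -1.0, -0.9]
grip_width: 0.0004
```

Run:
```python
from h import *
im=imaging.capture('scene')[:,:,::-1];cv2.imwrite('pics/s4.png',cv2.resize(im[100:260,180:400],None,fx=3.6,fy=3.6))
p,R=rot(); print(p)
rows([[*spoke(a,.075,R),.227] for a in np.arange(340,370,3)])
```

```text
[ 0.62667806 -0.10878355  0.22557795]
[4, -9, -1] [ 0.619 -0.115  0.227]
[-1, 4, 0] [ 0.622 -0.112  0.227]
[-1, 4, 0] [ 0.624 -0.109  0.227]
[-1, 4, 0] [ 0.626 -0.106  0.227]
[0, 4, 0] [ 0.628 -0.102  0.227]
[0, 4, 0] [ 0.63  -0.099  0.227]
[0, 4, 0] [ 0.632 -0.095  0.227]
[0, 4, 0] [ 0.633 -0.091  0.227]
[0, 4, 0] [ 0.635 -0.087  0.227]
[1, 4, 0] [ 0.636 -0.083  0.227]
```

View pics/s4.png

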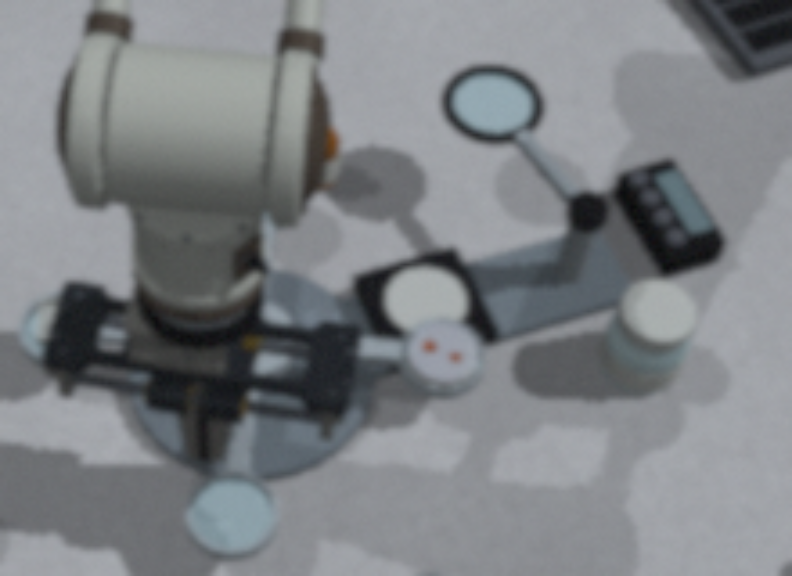

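Run:
```python
from h import *
hs=ray('scene',g(251,330),.064)[:2]
for n,c,z in [('win',(426,301),.033),('dish',(442,350),.0555)]:
    x=ray('scene',g(*c),z)[:2]; d=x-hs; print(n,x,np.hypot(*d),np.degrees(np.arctan2(d[1],d[0])))
w=np.array([.548,.070]);print(proj('scene',[*w,.0555]), [(a-b+.5)*3.6-.5 for a,b in zip(proj('scene',[*w,.0555]),(180,100))])
```

```text
win [0.54808614 0.06998978] 0.13539395616499536 95.54590219820408
dish [0.60482747 0.06154622] 0.13364795022670578 70.9342819478252
[298.74686045 178.27287381] [np.float64(428.78869762680023), np.float64(283.08234572698456)]
```

Emit:
step_arm --deltas '[[[-0.001,0.004,0],0],[[-0.001,0.004,0],0],[[0,0.004,0],0],[[0,0.004,0],0],[[0,0.004,0],0],[[0,0.002,0],0],[[0,0,0],0]]'

```text
time_s: 5.85
tcp_pos: [0.6385, -0.0878, 0.2256]
tcp_rot: [0.007, 0.214, 0.977, -0.007]
contact_force: [-0.1, -1.1, -0.3]
grip_width: 0.0009
```

Run:
```python
from h import *
im=imaging.capture('scene')[:,:,::-1];cv2.imwrite('pics/s5.png',cv2.resize(im[100:260,180:400],None,fx=3.6,fy=3.6))
p,R=rot(); print(p)
```

```text
[ 0.63844241 -0.08796811  0.22553679]
```

View pics/s5.png

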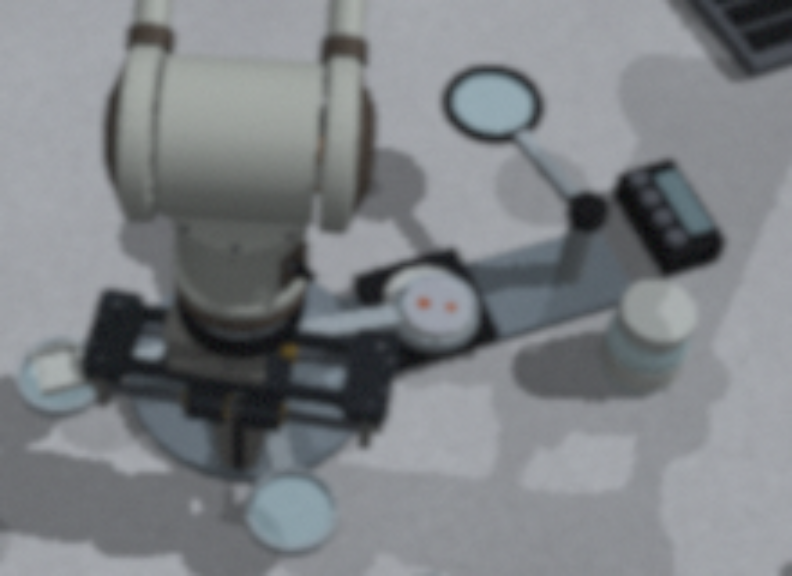

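Emit:
step_arm --deltas '[[[0,0.003,0],0],[[0,0.003,0],0],[[0.001,0.003,0],0],[[0.001,0.002,0],0],[[0,0,0],0],[[0,0,0],0]]'

```text
time_s: 6.4
tcp_pos: [0.6415, -0.0763, 0.2255]
tcp_rot: [0.007, 0.214, 0.977, -0.007]
contact_force: [-1.1, -0.6, -0.4]
grip_width: 0.0005
```

```bash
cat > dd.py <<'E'
from h import *
import sys
im=imaging.capture('scene')[:,:,::-1].copy();cv2.imwrite('pics/s%s.png'%sys.argv[1],cv2.resize(im[100:260,180:400],None,fx=3.6,fy=3.6))
t=imaging.capture('top')[:,:,::-1].copy();cv2.imwrite('pics/t%s.png'%sys.argv[1],cv2.resize(t[110:290,80:330],None,fx=3.2,fy=3.2))
print(rot()[0])
E
python3 dd.py 6
```

```text
[ 0.64149285 -0.076428    0.22550951]
```

View pics/s6.png

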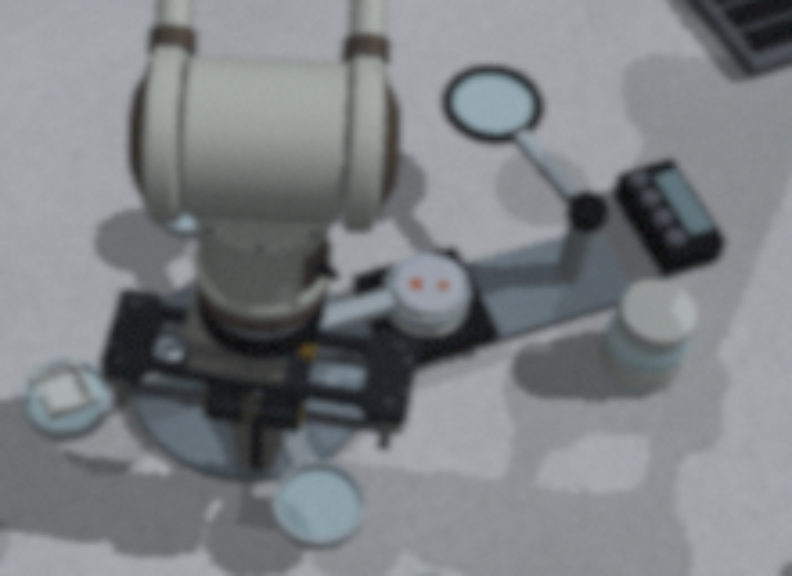

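View pics/t6.png

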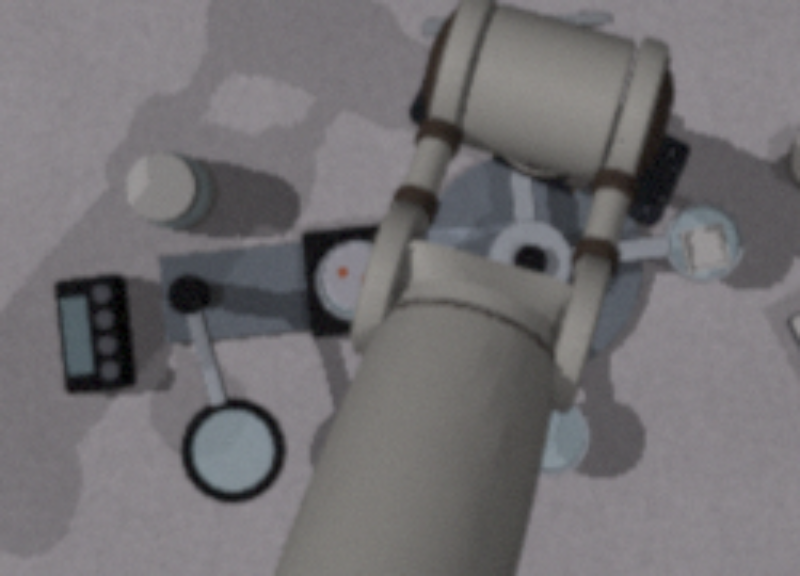

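Run:
```python
from h import *
f=lambda x,y:((x+.5)/3.2-.5+80,(y+.5)/3.2-.5+110)
hs=ray('top',f(531,261),.064)[:2]
x=ray('top',f(704,243),.048)[:2]-hs
print(np.degrees(np.arctan2(x[1],x[0]))+180)
hs=ray('scene',g(251,330),.064)[:2]
x=ray('scene',g(430,284),.0555)[:2]-hs
print(np.degrees(np.arctan2(x[1],x[0])))
```

```text
95.09965966616342
95.14418915901626
```

Emit:
step_arm --deltas '[[[0,-0.004,0],0],[[0,-0.006,0],0],[[0,-0.006,0],0],[[0,-0.002,-0.005],0],[[0,0,-0.02],0],[[0,0,-0.03],0],[[0,0,-0.03],0],[[0,0,-0.02],0],[[0,0,0],0]]'

```text
time_s: 7.25
tcp_pos: [0.6303, -0.0949, 0.3339]
tcp_rot: [0.005, 0.216, 0.976, -0.006]
contact_force: [0.8, -0.1, 0.1]
grip_width: 0.0004
```

```bash
python3 dd.py 7
python3 - <<'E'
from h import *
p,R=rot(); print(R.round(3))
POST=np.array([.538,.1885]); 
s=spoke(194.3,.055,R,.02,POST,.006); print(s)
rows([[*s,.33],[*s,.265]])
E
```

```text
[ 0.62931607 -0.09458449  0.32937921]
[[-0.907  0.421  0.001]
 [ 0.421  0.907 -0.012]
 [-0.006 -0.01  -1.   ]]
[0.47327614 0.21974887]
[274, 219, -4] [0.473 0.22  0.33 ]
[0, 1, 65] [0.473 0.22  0.265]
```

View pics/s7.png

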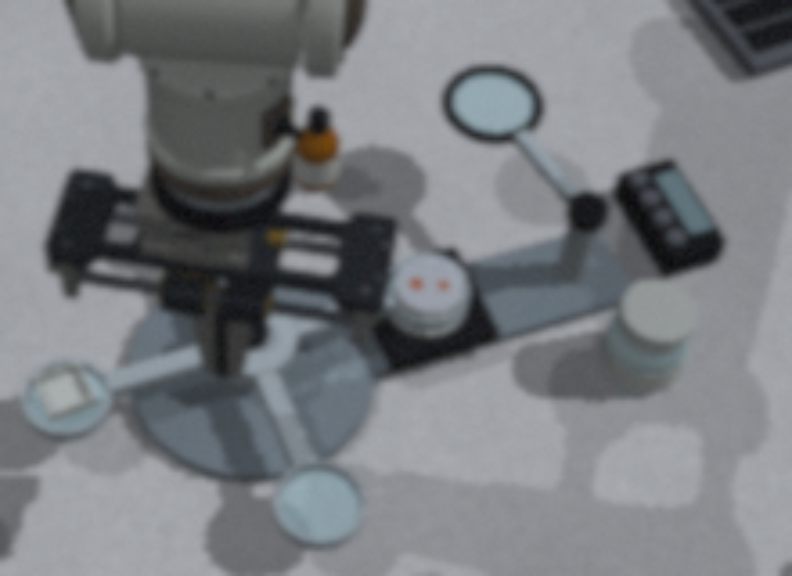

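Emit:
step_arm --deltas '[[[0.022,0.0175,0],0],[[0.022,0.0175,0],0],[[0.022,0.0175,0],0],[[0.022,0.0175,0],0],[[0.022,0.0175,0],0],[[0.022,0.0175,0],0],[[0.022,0.0175,0],0],[[0.022,0.0175,0],0],[[0.022,0.0175,0],0],[[0.022,0.0175,0],0],[[0.022,0.0175,0],0],[[0.022,0.0175,0],0],[[0,0,0],0],[[0,0,0],0]]'

```text
time_s: 8.52
tcp_pos: [0.4606, 0.2171, 0.2952]
tcp_rot: [-0.023, 0.219, 0.975, -0.011]
contact_force: [0.8, -0.6, -0.2]
grip_width: 0.0002
```

Run:
```python
from h import *
p,R=rot(); print(p,R.round(3))
POST=np.array([.538,.1885]); 
s=spoke(194.3,.055,R,.02,POST,.006)
rows([[*s,.33],[*s,.265]])
```

```text
[0.46055267 0.21706114 0.29518863] [[-0.903  0.426 -0.05 ]
 [ 0.427  0.904 -0.011]
 [ 0.04  -0.031 -0.999]]
[-9, 7, -35] [0.473 0.22  0.33 ]
[-3, 2, 65] [0.473 0.22  0.265]
```

```bash
cat >> h.py <<'E'
POST=np.array([.538,.1885])
def trows(P):
    p0,R=rot(); p=p0+R[:,2]*.1901; print('tip',p.round(4))
    for w in P:
        w=np.array(w); print(np.round(R.T@(w-p)*1000,1).tolist(),w.round(3)); p=w
E
python3 - <<'E'
from h import *
p,R=rot()
trows([[*spoke(194.3,.055,R,.018,POST,.006),.075]])
E
```

```text
tip [0.4511 0.215  0.1053]
[-20.5, 13.1, 29.1] [0.474 0.218 0.075]
```

Emit:
step_arm --deltas '[[[-0.01,0.007,0],0],[[-0.01,0.006,0.005],0],[[0,0,0.015],0],[[0,0,0.006],0],[[0,0,0],0]]'

```text
time_s: 8.93
tcp_pos: [0.4829, 0.2165, 0.2607]
tcp_rot: [-0.027, 0.22, 0.975, -0.013]
contact_force: [-0.2, -0.6, -0.1]
grip_width: 0.0008
```

```bash
python3 dd.py 8
python3 - <<'E'
from h import *
p,R=rot();print(R.round(3))
trows([[*spoke(a,.055,R,0,POST,.006),.075] for a in np.arange(189.3,280,7)])
E
```

```text
[0.48292393 0.21674899 0.26185775]
[[-0.902  0.427 -0.058]
 [ 0.429  0.903 -0.013]
 [ 0.047 -0.037 -0.998]]
tip [0.4719 0.2142 0.0721]
[-10.3, -4.6, -3.2] [0.479 0.206 0.075]
[-1.9, -7.6, 0.2] [0.478 0.198 0.075]
[-3.0, -7.5, 0.1] [0.477 0.19  0.075]
[-4.2, -7.1, 0.1] [0.478 0.182 0.075]
[-5.4, -6.6, -0.0] [0.48  0.174 0.075]
[-6.4, -5.8, -0.1] [0.484 0.166 0.075]
[-7.4, -4.9, -0.2] [0.488 0.158 0.075]
[-8.1, -3.8, -0.2] [0.494 0.151 0.075]
[-8.3, -2.5, -0.3] [0.5   0.145 0.075]
[-4.8, -1.8, -0.2] [0.504 0.142 0.075]
[-5.2, -1.4, -0.2] [0.508 0.138 0.075]
[-5.6, -0.9, -0.2] [0.513 0.135 0.075]
[-5.9, -0.3, -0.3] [0.518 0.132 0.075]
```

View pics/s8.png

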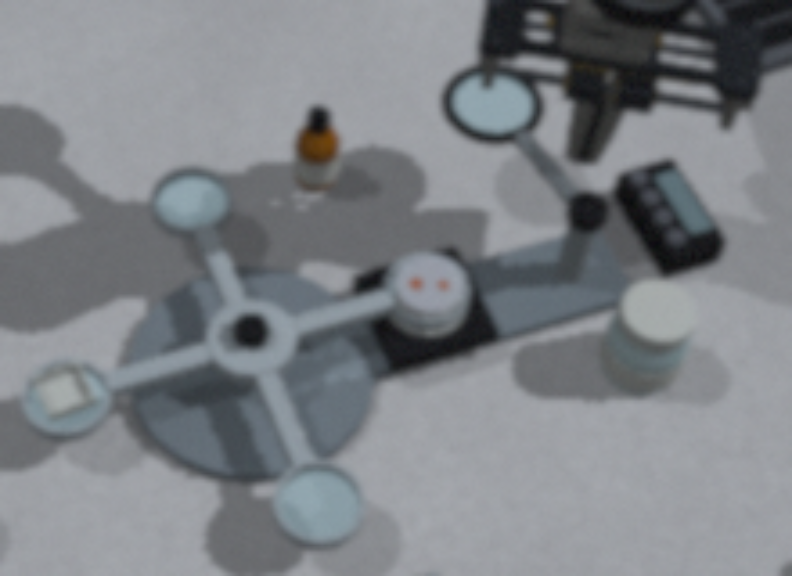

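Emit:
step_arm --deltas '[[[-0.005,-0.003,-0.002],0],[[-0.005,-0.004,-0.001],0],[[-0.003,-0.006,0],0],[[-0.003,-0.006,0],0],[[-0.004,-0.006,0],0],[[-0.005,-0.005,0],0],[[-0.005,-0.005,0],0],[[-0.005,-0.004,0],0]]'

```text
time_s: 9.7
tcp_pos: [0.4997, 0.1621, 0.2681]
tcp_rot: [-0.025, 0.22, 0.975, -0.011]
contact_force: [-0.8, 1.4, -0.1]
grip_width: 0.0004
```

```bash
python3 dd.py 9
python3 - <<'E'
from h import *
p,R=rot();print(R.round(3))
trows([[*spoke(a,.055,R,0,POST,.006),.075] for a in np.arange(215,280,5)])
E
```

```text
[0.50010407 0.16174455 0.26805596]
[[-0.902  0.429 -0.053]
 [ 0.43   0.903 -0.011]
 [ 0.043 -0.032 -0.999]]
tip [0.4901 0.1597 0.0782]
[16.6, 10.5, 3.6] [0.479 0.176 0.075]
[-4.2, -4.4, -0.0] [0.481 0.17  0.075]
[-4.8, -4.0, -0.1] [0.484 0.165 0.075]
[-5.2, -3.5, -0.1] [0.487 0.159 0.075]
[-5.7, -3.0, -0.1] [0.491 0.154 0.075]
[-6.0, -2.3, -0.2] [0.495 0.15  0.075]
[-6.0, -1.7, -0.2] [0.5   0.145 0.075]
[-3.3, -1.3, -0.1] [0.503 0.143 0.075]
[-3.6, -1.1, -0.1] [0.505 0.14  0.075]
[-3.8, -0.9, -0.1] [0.508 0.138 0.075]
[-4.0, -0.6, -0.1] [0.512 0.136 0.075]
[-4.2, -0.3, -0.2] [0.515 0.134 0.075]
[-4.3, -0.0, -0.2] [0.519 0.132 0.075]
```

View pics/s9.png

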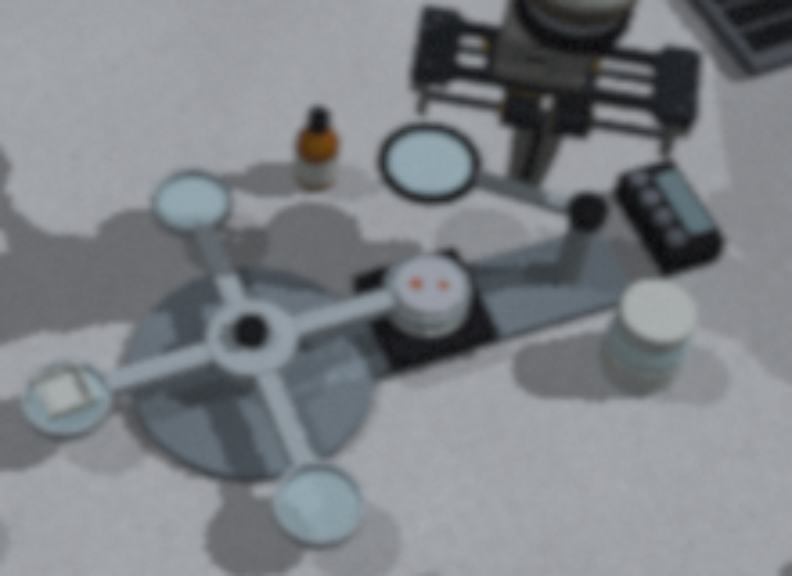

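Run:
```python
from h import *
ps=ray('scene',g(587,210),.095)[:2]
for c in [(493,103),(430,163)]:
    x=ray('scene',g(*c),.09)[:2]-ps; print(np.hypot(*x),np.degrees(np.arctan2(x[1],x[0]))%360)
t=np.array([.548,.070]); print('target px',[(a-b+.5)*3.6-.5 for a,b in zip(proj('scene',[*t,.09]),(180,100))])
x=t-ps; print(np.hypot(*x),np.degrees(np.arctan2(x[1],x[0]))%360)
```

```text
0.12009783924505459 194.3413556256928
0.1181726829657173 232.22104579957858
target px [np.float64(433.29545581347173), np.float64(254.51185224916605)]
0.11659094811560679 273.48715882098884
```

Emit:
step_arm --deltas '[[[-0.002,-0.002,0.003],0],[[-0.005,-0.003,0.002],0],[[-0.005,-0.003,0],0],[[-0.005,-0.002,0],0],[[-0.004,-0.001,0],0],[[-0.003,-0.001,0],0],[[0,0,0],0]]'

```text
time_s: 10.38
tcp_pos: [0.5174, 0.1387, 0.2608]
tcp_rot: [-0.026, 0.22, 0.975, -0.011]
contact_force: [-0.2, 0.5, 0.2]
grip_width: 0.0006
```

```bash
python3 dd.py 10
python3 - <<'E'
from h import *
p,R=rot()
trows([[*spoke(a,.055,R,0,POST,.006),.075] for a in np.arange(255,280,3)])
E
```

```text
[0.51709277 0.13898018 0.26090075]
tip [0.5064 0.137  0.0711]
[2.6, 2.4, -3.9] [0.505 0.14  0.075]
[-2.2, -0.6, -0.1] [0.507 0.139 0.075]
[-2.3, -0.5, -0.1] [0.509 0.137 0.075]
[-2.4, -0.4, -0.1] [0.511 0.136 0.075]
[-2.4, -0.3, -0.1] [0.513 0.135 0.075]
[-2.5, -0.2, -0.1] [0.515 0.134 0.075]
[-2.6, -0.0, -0.1] [0.518 0.132 0.075]
[-2.6, 0.1, -0.1] [0.52  0.131 0.075]
[-2.7, 0.2, -0.1] [0.523 0.13  0.075]
```

View pics/s10.png

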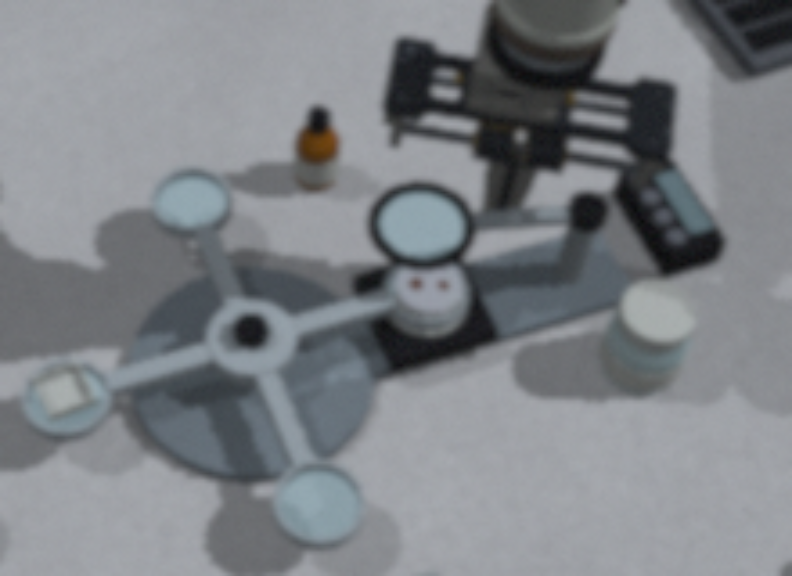

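Emit:
step_arm --deltas '[[[-0.002,0,0],0],[[-0.003,0,-0.001],0],[[-0.003,0,0],0],[[-0.002,0,0],0],[[0,0,0],0],[[0,0,0],0]]'

```text
time_s: 10.98
tcp_pos: [0.5265, 0.1348, 0.2612]
tcp_rot: [-0.027, 0.219, 0.975, -0.011]
contact_force: [-1.3, 0.5, 0.6]
grip_width: 0.0005
```

```bash
python3 dd.py 11
python3 - <<'E'
from h import *
p,R=rot()
trows([[*spoke(a,.055,R,0,POST,.006),.075] for a in [265,274]])
E
```

```text
[0.52641504 0.1348393  0.26119765]
tip [0.5154 0.1328 0.0714]
[4.7, 0.8, -3.4] [0.512 0.136 0.075]
[-7.6, -0.4, -0.3] [0.518 0.132 0.075]
```

View pics/s11.png

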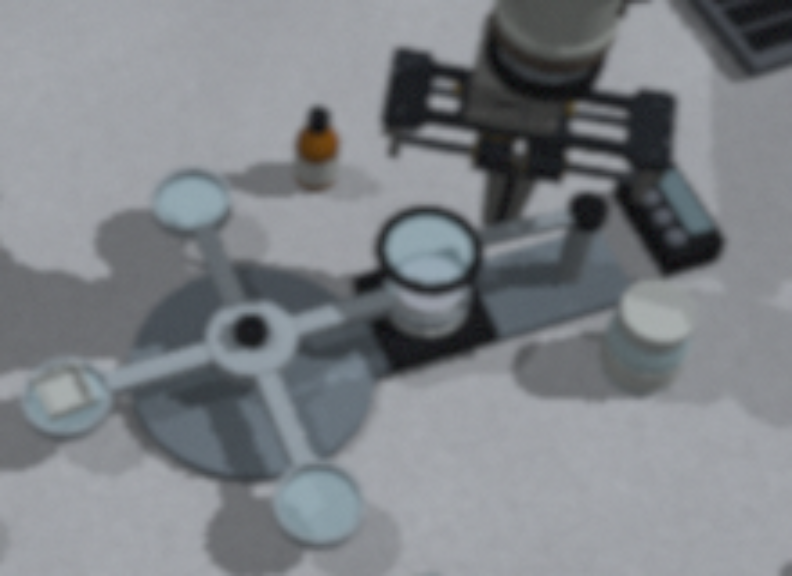

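View pics/t11.png

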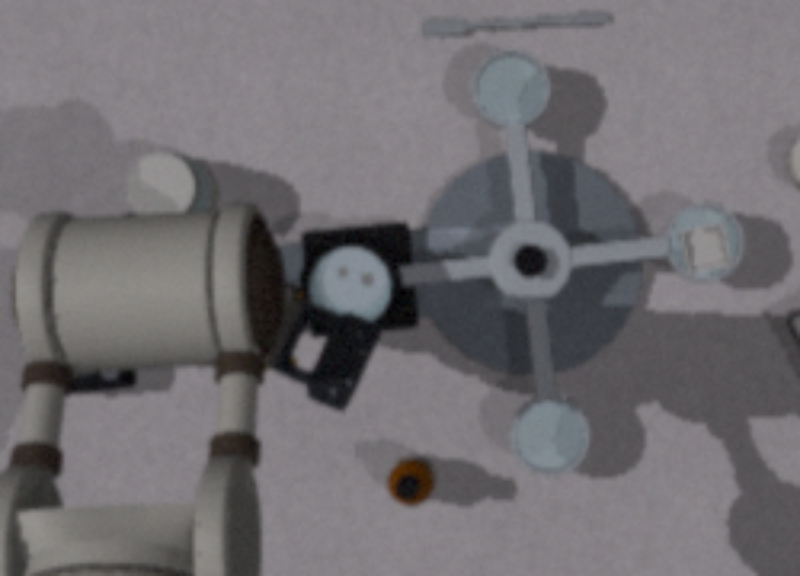

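Run:
```python
from h import *
ps=ray('scene',g(587,210),.095)[:2]
for c in [(429,250),(429,252)]:
    y=ray('scene',g(*c),.09)[:2];x=y-ps; print(y,np.hypot(*x),np.degrees(np.arctan2(x[1],x[0]))%360)
print(ray('scene',g(430,284),.0555)[:2])
```

```text
[0.54352084 0.06827861] 0.11812535545215136 271.2672604654029
[0.54518027 0.06774919] 0.11870278215150215 272.06241358484294
[0.54898444 0.07059854]
```

Emit:
step_arm --deltas '[[[-0.002,0,0],0],[[-0.001,0,0],0],[[0,0,0],0],[[0,0,0],0]]'

```text
time_s: 11.42
tcp_pos: [0.5292, 0.1336, 0.2611]
tcp_rot: [-0.027, 0.219, 0.975, -0.011]
contact_force: [-1.2, 1.2, 0.3]
grip_width: 0.0005
```

```bash
python3 dd.py 12
python3 - <<'E'
from h import *
p,R=rot()
trows([[*spoke(a,.055,R,0,POST,.006),.075] for a in [265,274]])
E
```

```text
[0.52914949 0.13354998 0.26103978]
tip [0.5181 0.1315 0.0713]
[7.7, 0.8, -3.4] [0.512 0.136 0.075]
[-7.6, -0.4, -0.4] [0.518 0.132 0.075]
```

View pics/s12.png

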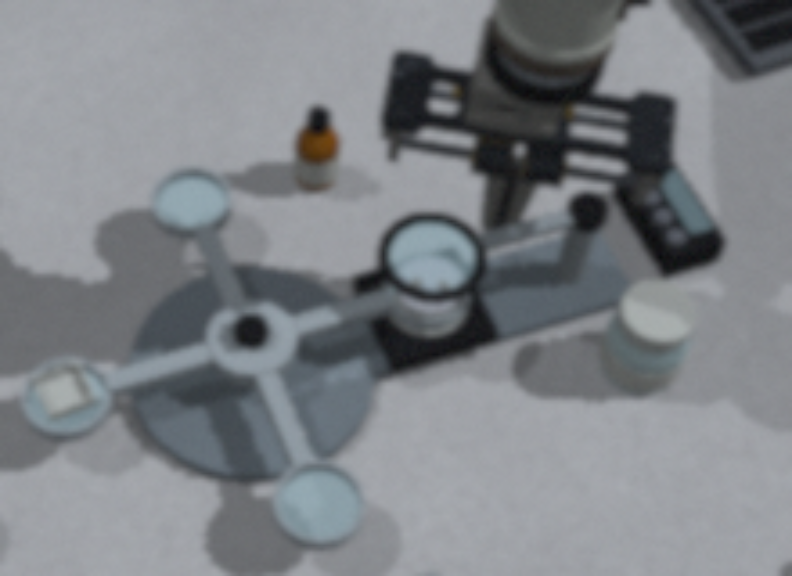

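Emit:
step_arm --deltas '[[[0.003,0,0],0],[[0.006,0,0],0],[[0.008,0,0],0],[[0.005,0,0],0],[[0,0,-0.015],0],[[0,0,-0.03],0],[[0,0,-0.03],0],[[0.02,0,-0.02],0],[[0.035,0,-0.01],0],[[0.035,0,0],0],[[0.025,0,0],0],[[0,0,0],0],[[0,0,0],0],[[0,0,0],0]]'

```text
time_s: 12.68
tcp_pos: [0.4015, 0.1971, 0.3785]
tcp_rot: [-0.024, 0.218, 0.975, -0.011]
contact_force: [-0.7, 0.7, 0.2]
grip_width: 0.0005
```

```bash
python3 dd.py 13
```

```text
[0.40214543 0.19680184 0.37834583]
```

View pics/s13.png

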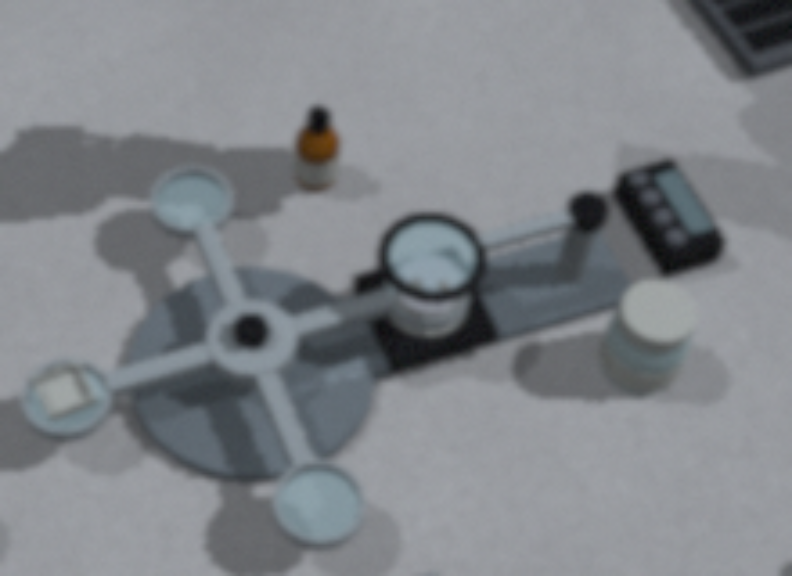

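View pics/t13.png

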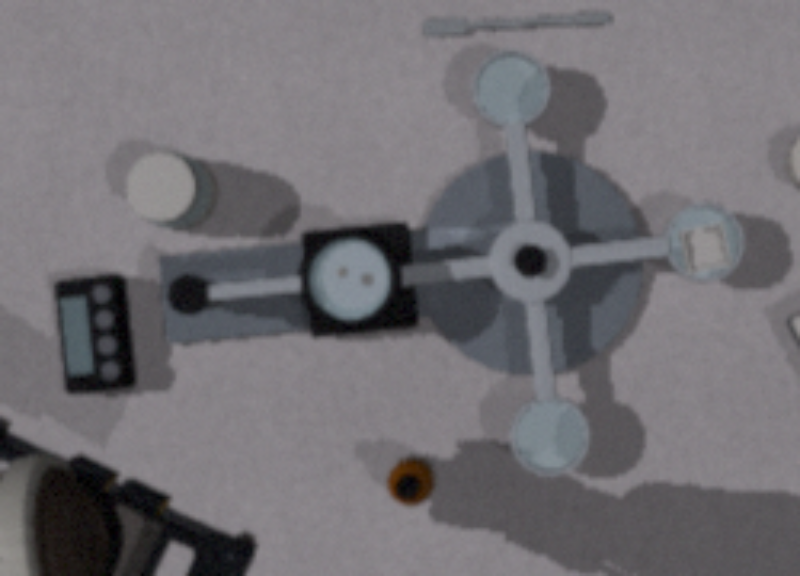

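Run:
```python
from h import *
f=lambda x,y:((x+.5)/3.2-.5+80,(y+.5)/3.2-.5+110)
lens=ray('top',f(350,279),.088)[:2]
win=np.mean([ray('top',f(*c),.03)[:2] for c in [(303,234),(409,224),(417,326),(313,335)]],axis=0)
h=ray('top',f(531,261),.064)[:2];ps=ray('top',f(190,294),.095)[:2]
hs=[ray('top',f(*c),.048)[:2] for c in [(704,242),(512,90),(550,436)]]
a=[np.degrees(np.arctan2(*(x-h)[::-1])) for x in hs]; print('dish angle est',a[0]+180,a[1]+90,a[2]%360-90, 'holder ctr', np.array([hs[1]+hs[2]])/2, h)
b=np.radians(np.mean([a[0]+180,a[1]+90,a[2]%360-90])); c=(hs[1]+hs[2])/2
print('dish',c+.135*np.array([np.cos(b),np.sin(b)]),'lens',lens,'win',win,'from line',h+(ps-h)/np.hypot(*(ps-h))*.135)
print('scene lens',ray('scene',g(432,256),.088)[:2],'win',ray('scene',g(426,301),.033)[:2])
```

```text
dish angle est 95.42694263553969 95.2503397842007 95.1638162894028 holder ctr [[ 0.55565874 -0.06350365]] [ 0.55602476 -0.06357195]
dish [0.54323478 0.07092345] lens [0.54439402 0.07093588] win [0.54490975 0.07013042] from line [0.54497921 0.07097542]
scene lens [0.54764803 0.06935773] win [0.54808614 0.06998978]
```

Both views agree: the dish, the lens and the window are within about 2 mm of each other, and the arm is clear.

```bash
python3 -c "
from station import workorder
print(workorder.job_done())"
```

```text
the job is handed in; nothing more can be done
None
```

I turned the turntable about 161° anticlockwise with the closed fingertips, pushing an empty holder's spoke, until the dish lay over the window. Then I swung the magnifier's arm in by about 80° until the lens was over the dish. I backed off, lifted clear and handed in the job at about 13 s.

**Last checks:** in the top view, the dish is at about (0.543, 0.071), the lens at (0.544, 0.071) and the window at (0.545, 0.070), so all are within about 2 mm. The scene view puts the lens within 1 mm of the window. The dish and tray are still in their holders, the bystanders in view look unmoved, and contact forces stayed at a few newtons.

**Disagreements:** the two cameras differ by about 3–5 mm in absolute x, which does not affect the relative positions. The tool also picked up about 3° of tilt while moving over to the magnifier, so I worked from the fingertip position after that.

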